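# Seat a lens barrel in a sprung V-block and hold it down

## Task

Pull the red-handled setting pin out of the lens test stand and stand it in the yellow cup. Then lay the black lens barrel in the stand's V-block, centred lengthwise, with its orange-ringed lens end towards the white screen, and press it down evenly into both V faces so that the sprung block sinks about halfway, never onto its bottom stop. Finish while still holding it pressed like that, and leave the jar, tip box and tube rack alone.

Things in the scene. Friction and masses are not known exactly. Their poses are not given: they have to be found in the camera images.
- stand: Fixed lens test stand: aluminium base 250 x 110 x 20 mm, long along its x. Origin: centre of its underside on the bench. A white upright screen (80 mm wide, 8 mm thick, top 120 mm above the bench) stands across its -x end, 117 mm from the centre. A blind 16 mm hole in its middle (floor 6 mm above the bench) holds the pin. Four 8 mm posts at x +-77, y +-33 mm rise to 70 mm.
- nest (a joint): How far the blue sprung plate with the V-block has sunk, straight down, m: 0 at rest, 0.016 on its bottom stop, 0.008 halfway. Plate 170 x 80 x 12 mm, 16 mm hole in its middle, top 52 mm above the bench at rest. Spring 1000 N/m, preloaded: the barrel's weight alone does not sink it; a push on the barrel of about 4 N starts it, about 12 N brings it halfway.
- nest_seat (a point): Where the middle of a fully seated barrel lies: on the V-block's axis, midway along; 82 mm above the bench at rest, sinks with the plate. x along the V (-x towards the screen), z up. The V-block is two saddles, each 30 mm long, centred 52 mm either side of this point along x: between them a 74 mm gap is open for fingers, with the blue plate's top 30 mm below this point.
- v_left: The two steel V faces on the +y side (one per saddle), sloped 45 degrees, carried by the sprung plate; their upper edges reach 33 mm out sideways, at about the height of nest_seat. Origin: centre of the sprung plate's underside.
- v_right: The two steel V faces on the -y side (one per saddle), mirror image of v_left. Origin: centre of the sprung plate's underside.
- barrel: Black cylindrical lens barrel, 40 mm in diameter, 150 mm long, about 0.26 kg, lying on a low white rest. Origin: its middle, on its axis; x along its axis. The lens end, with an orange ring and glass, is at -x; the other end, with a bright metal band, is at +x.
- lens_end (a point): Centre of the barrel's lens face, 75 mm from its middle, at the orange ring.
- rest: Fixed white rest for the barrel, 160 x 80 mm (long along its x, as the barrel lies), 8 mm thick with four grey ridges 20 mm high, 110 mm apart along x, none within 43 mm of the middle. Origin: centre of its underside on the bench. The barrel's axis lies 37 mm above the bench.
- pin: Steel setting pin, 140 mm long, 12 mm in diameter, about 0.11 kg, with a red handle sleeve 18 mm in diameter on its upper 45 mm. It stands upright in the middle of the stand, through the sprung plate. Origin: centre of its lower end; z along it to the handle. It must rise 50 mm to clear the sprung plate, 80 mm to clear the V-block.
- pin_foot (a point): Centre of the pin's lower end.
- cup: Yellow straight-sided holder cup, 52 mm outer diameter, 44 mm inner, 90 mm high, floor 6 mm thick, 0.4 kg, loose. Origin: centre of its underside. The pin may lean in it. It stands to the left or to the right of the work.
- jar: Amber jar with a blue cap, 64 mm diameter, 100 mm high, loose; to be left alone. Origin: centre of its underside. It stands on the side where the cup does not.
- tip_box: Blue pipette-tip box with a grey lid, 85 x 120 x 55 mm, loose, at the far edge; to be left alone. Origin: centre of its underside.
- tube_rack: Green tube rack, 60 x 160 mm, 82 mm high with its tubes, loose, at the far edge; to be left alone. Origin: centre of its underside.

How it is judged:
On the way, in this order (a step that is already met when the one before it is completed fails the run):
1. the pin stands in the yellow cup, let go (z of pin_foot in the frame of cup between 0 and 0.02 m and horizontal distance between pin_foot and cup below 0.024 m and angle between pin's own z axis and vertical below 0.5 rad and angle between cup's own z axis and vertical below 0.1 rad and contact force between the fingers and pin below 0.1 N), for 0.2 s.
2. the barrel lies in the V-block on both faces, lens end to the screen (x of barrel in the frame of nest_seat between -0.012 and 0.012 m and y of barrel in the frame of nest_seat between -0.004 and 0.004 m and z of barrel in the frame of nest_seat between -0.004 and 0.004 m and angle between the x axis of barrel and the x axis of nest_seat, either way round below 0.06 rad and x of lens_end in the frame of nest_seat below -0.05 m and contact force between barrel and v_left above 0.5 N and contact force between barrel and v_right above 0.5 N), for 0.2 s.
At the end, for the whole second after the job is handed in: Robot presses the barrel: centred in the V within 12 mm lengthwise, 4 mm across and in height, 0.06 rad in line, lens end to the screen, over 4 N on each side's faces, plate sunk 4 to 12 mm, still. Pin let go in the upright cup, foot on its floor, leaning under 0.5 rad (all of step 1 and x of barrel in the frame of nest_seat between -0.012 and 0.012 m and y of barrel in the frame of nest_seat between -0.004 and 0.004 m and z of barrel in the frame of nest_seat between -0.004 and 0.004 m and angle between the x axis of barrel and the x axis of nest_seat, either way round below 0.06 rad and x of lens_end in the frame of nest_seat below -0.05 m and contact force between barrel and v_left above 4 N and contact force between barrel and v_right above 4 N and value of joint nest between 0.004 and 0.012 m and contact force between the fingers and barrel above 3 N and linear speed of barrel below 0.02 m/s); the arm keeps its last pose, push and grip.
It fails at once if the sprung block is driven onto its bottom stop (value of joint nest above 0.0152 m).
It fails at once if the jar is disturbed (moved over 25 mm) (distance of jar from where it was at the start of the episode above 0.025 m).
It fails at once if the tip box is disturbed (moved over 25 mm) (distance of tip_box from where it was at the start of the episode above 0.025 m).
It fails at once if the tube rack is disturbed (moved over 25 mm) (distance of tube_rack from where it was at the start of the episode above 0.025 m).
It also fails if it takes over 72 s, if anything falls off the work surface, if the arm or the gripper's body presses on something with over 40 N, if the wrist force passes 120 N, or if a joint passes its speed limit or range.

## Robot

A 7-joint arm with a two-finger parallel gripper is mounted at the origin on the work surface. World frame = base frame: x ahead of the robot, y to its left, z up, the work surface at z = 0. Lengths are in m, angles in rad, forces in N, time in s.
With the tool pointing down it reaches from about 0.425 to 0.95 m from the base axis. Payload 4.7 kg.
Tool frame: the origin (TCP) lies on the centre line of the jaws, within the pads' length; the fingertips stand 8 mm ahead of it and the grasp point (between the pads) lies 11 mm behind it; z points along the fingers, y is the line along which they close (so a half turn about z gives the same grasp; the last joint's range is limited). The gripper opens to 85 mm and grips with 20 to 120 N. Pads are 22 mm wide; open, the fingers measure 114 mm over their backs; the gripper's body (76 mm by 85 mm) begins 54 mm behind the grasp point. The pads swing forward as they close: fully open they stand 13 mm farther back than shut.
Start: joints at [1.125, 0.469, -0.049, 1.532, 0.024, 1.141, -0.082], TCP at [0.273, -0.617, 0.239] pointing down, gripper open.
Joint ranges: [-2.59, 2.59], [-0.33, 1.99], [-1.39, 1.29], [0.1, 2.45], [-1.04, 4.18], [0.21, 1.99], [-2.66, 2.66]. Speed limits (rad/s): [2.57, 2.57, 3.14, 3.14, 3.14, 3.14, 3.14].

## Interface

Orientations are given as a 3x3 rotation matrix whose columns are the frame's x, y, z axes.
In Python, from rig import arm, imaging, job gives the robot as it stands (arm), with the cameras (imaging) and the job (job). Calls block until the motion is done:
- arm.movep(position, orientation): joint-space move of the TCP to a pose.
- arm.move_l(position, attitude=None, feed=0.15, until_force=None): straight line of the TCP; attitude=None keeps the orientation; feed is the mean speed in m/s. With until_force (N) it stops when the force on the tool has changed by that much, and returns True; else False.
- arm.move_joints(angles): joint-space move.
- arm.command_gripper(opening, newtons=None): finger opening in m; newtons is the grip in N (None keeps the last); returns when the fingers have stopped.
- arm.sleep(seconds).
- arm.inverse_kinematics(position, orientation): joint angles nearest the present ones, or None.
- arm.sense(): the state.
- imaging.camera(name): name is "side" or "top" or "wrist"; returns the picture (400x640x3 uint8, red, green, blue); there is no depth.
- imaging.camera_params(name): a dict with "K" (3x3 intrinsics, pixels), "dist" ([k1, k2, p1, p2, k3] as OpenCV has them; the pictures are not rectified), "position" and "rotation" of the camera in the world; the wrist camera has in their place "tool_from_camera" (4x4, takes a point from camera to tool coordinates, whose origin is the TCP and whose axes are the flange's). Camera axes: x right, y down, z forward; pixel columns grow to the right and rows downward; lengths in m; the calibration is good to about 2 mm. A picture is of the moment at which its call begins: read the wrist's pose just before it. camera_params takes no time and is no camera call.
A pose or a line that the arm cannot do raises arm.Unreachable and nothing moves.
- job.finish_job(): hands the job in; it is judged then, once.
The state is a dict: "time_s": time; "joint_pos": joint angles; "qd": joint speeds; "joint_efforts": joint torques, N m; "position": TCP position; "tcp_rot": TCP orientation; "wrist_force": force on the tool from outside, world axes, zero at the start; "ft_torque": the same for the moment, N m; "finger_gap": finger opening in m; "gripper_force": force on a finger pad.
Only numpy, scipy, OpenCV 4.12 (cv2) and the standard library are available. Lean on these libraries where they do the work, as an engineer would, in place of code of your own. Each camera call takes 0.05 s, during which the arm holds its last target. There are 200 camera calls.

## Working session

There is one attempt and no reset: what is moved stays moved. The work goes in short steps, each a Python script; the robot and the scene stay as the last script left them, time stands still between calls to the robot, and variables do not carry over. Pictures are saved under pics/ and viewed, at most 10 in all, crops included, and the job is handed in when it is done.

```bash
mkdir -p pics; ls; python3 - <<'E'
from rig import arm, imaging, job
import cv2,numpy as np
s=arm.sense();print(s)
for n in("top","side"):
    im=imaging.camera(n);cv2.imwrite(f"pics/{n}0.png",im[:,:,::-1]);p=imaging.camera_params(n);print(n,p)
print(imaging.camera_params("wrist"))
E
```

```text
pics
rig.py
{'time_s': 0.0, 'joint_pos': array([ 1.12508738,  0.46947874, -0.04860439,  1.53371167,  0.02405898,
        1.14098138, -0.08229258]), 'qd': array([ 0.00034496,  0.00057659,  0.00040757,  0.00081947,  0.00144466,
       -0.00052516,  0.0010433 ]), 'joint_efforts': array([ 5.06722936e-04, -5.10303462e+01, -4.64304734e-02, -2.37710935e+01,
        1.07904029e-02,  7.60715251e-03,  1.17525241e-05]), 'position': array([ 0.27306315, -0.6166738 ,  0.23822876]), 'tcp_rot': array([[ 9.14373018e-01,  4.04871936e-01, -8.36742855e-04],
       [ 4.04872799e-01, -9.14371224e-01,  1.81167474e-03],
       [-3.15973299e-05, -1.99532092e-03, -9.99998009e-01]]), 'wrist_force': array([-0.18548261,  1.18956218,  0.53013084]), 'ft_torque': array([-0.02169401,  0.03867243, -0.01224525]), 'gripper_force': 0.0, 'finger_gap': 0.08557393208192642}
top {'K': array([[454.9437621 ,   0.        , 321.92683865],
       [  0.        , 454.9437621 , 205.35800307],
       [  0.        ,   0.        ,   1.        ]]), 'dist': array([-0.00375481,  0.        ,  0.        ,  0.        ,  0.        ]), 'posit
[... 613 characters left out ...]
01, -3.52328775e-01,  5.79846973e-01],
       [ 7.28902090e-04, -8.55014468e-01, -5.18603633e-01]])}
{'K': array([[280.19197716,   0.        , 319.4991717 ],
       [  0.        , 280.19197716, 198.84982444],
       [  0.        ,   0.        ,   1.        ]]), 'dist': array([0.00460576, 0.        , 0.        , 0.        , 0.        ]), 'tool_from_camera': array([[-2.23624786e-04, -9.64549001e-01, -2.63903723e-01,
         6.65594161e-02],
       [ 9.99998379e-01,  2.55846443e-04, -1.78247146e-03,
         4.52349447e-04],
       [ 1.78679990e-03, -2.63903693e-01,  9.64547380e-01,
        -1.34309492e-01],
       [ 0.00000000e+00,  0.00000000e+00,  0.00000000e+00,
         1.00000000e+00]])}
```

View pics/top0.png

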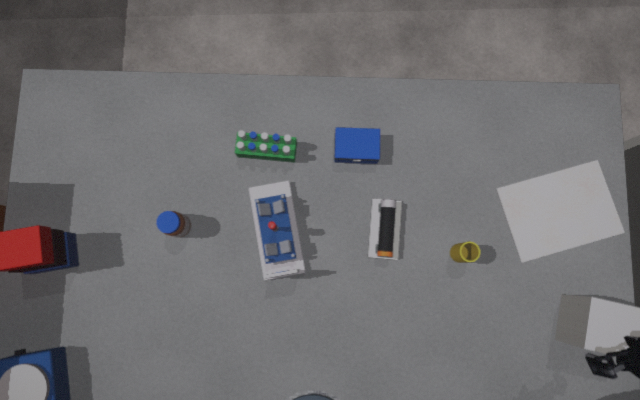

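View pics/side0.png

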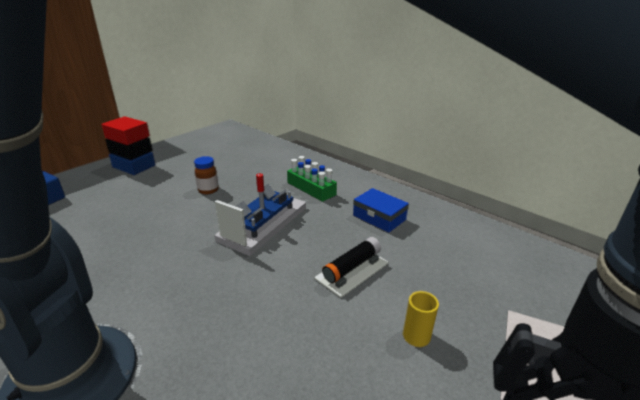

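The top view (up is +x, right is −y) shows the stand at about (277,230) with its screen at the bottom end (275,271) and the red pin at (272,226). The barrel is at (386,228) with its orange end down at (385,252), the cup at (465,252) and the jar at (172,224). The side view agrees, and both lens and screen point towards the robot. Next I measure these.

```bash
cat > h.py <<'E'
from rig import arm, imaging, job
import cv2,numpy as np
def cam(n):
    p=imaging.camera_params(n)
    if n=="wrist":
        s=arm.sense(); T=p["tool_from_camera"]
        R=s["tcp_rot"]@T[:3,:3]; c=s["position"]+s["tcp_rot"]@T[:3,3]
    else: R,c=p["rotation"],p["position"]
    return p["K"],p["dist"],R,c,imaging.camera(n)
def onplane(C,px,z):
    K,d,R,c,_=C
    u=cv2.undistortPoints(np.asarray(px,float).reshape(-1,1,2),K,d).reshape(-1,2)
    r=np.c_[u,np.ones(len(u))]@R.T
    return c+r*((z-c[2])/r[:,2])[:,None]
def mask(im,lo,hi,box=None):
    m=cv2.inRange(cv2.cvtColor(im,cv2.COLOR_RGB2HSV),np.array(lo),np.array(hi))
    if box is not None:
        b=np.zeros_like(m);x0,y0,x1,y1=box;b[y0:y1,x0:x1]=255;m&=b
    return m
def big(m):
    return max(cv2.findContours(m,cv2.RETR_EXTERNAL,cv2.CHAIN_APPROX_NONE)[0],key=cv2.contourArea).reshape(-1,2)
def rect(C,m,z):
    "min-area rectangle, on plane z, of the biggest blob: centre, sizes, direction of the long side (deg, +x half)"
    P=onplane(C,big(m),z)[:,:2]
    b=cv2.boxPoints(cv2.minAreaRect((P*1000).astype(np.float32)))/1000
    e1,e2=b[1]-b[0],b[2]-b[1]
    if np.linalg.norm(e1)<np.linalg.norm(e2): e1,e2=e2,e1
    if e1[0]<0:e1=-e1
    return b.mean(0).round(4),[np.linalg.norm(e1).round(4),np.linalg.norm(e2).round(4)],np.degrees(np.arctan2(e1[1],e1[0])).round(2)
def Rz(deg,x=(1,0)):
    "tool down, tool x axis at angle deg in world"
    a=np.radians(deg);c,s=np.cos(a),np.sin(a)
    return np.array([[c,s,0],[s,-c,0],[0,0,-1]])
E
python3 - <<'E'
from h import *
C=cam("top");im=C[4]
W=([0,0,120],[180,60,255])
print("base",rect(C,mask(im,*W,(240,175,310,285)),.02))
print("rest",rect(C,cv2.morphologyEx(mask(im,*W,(360,190,412,268)),cv2.MORPH_CLOSE,np.ones((25,25))),.008))
print("plate",rect(C,cv2.morphologyEx(mask(im,[100,120,40],[130,255,255],(240,175,310,285)),cv2.MORPH_CLOSE,np.ones((15,15))),.052))
m=mask(im,[0,150,80],[6,255,255],(240,175,310,285))|mask(im,[172,150,80],[180,255,255],(240,175,310,285))
print("pin",rect(C,m,.146),(m>0).sum())
print("orange",rect(C,mask(im,[7,150,80],[20,255,255],(360,190,412,268)),.045))
m=mask(im,[20,120,40],[35,255,255],(430,225,500,280));print("cup blob top z.09",rect(C,m,.09))
b=big(m);print("right edge px",b.max(0),b.min(0),rect(C,m,.0))
print("jar",rect(C,mask(im,[100,120,40],[130,255,255],(140,195,200,250)),.1))
print("black",rect(C,mask(im,[0,0,0],[180,255,45],(370,190,405,268)),.045))
big1=np.vstack([cv2.resize(im[170:290,225:385],None,fx=5,fy=5),])
cv2.imwrite("pics/c1.png",cv2.resize(im[180:290,240:500],None,fx=3,fy=3)[:,:,::-1])
E
```

```text
base (array([0.5275, 0.1153], dtype=float32), [np.float32(0.2906), np.float32(0.1864)], np.float32(1.61))
rest (array([ 0.5373, -0.184 ], dtype=float32), [np.float32(0.2093), np.float32(0.1389)], np.float32(0.71))
plate (array([0.5255, 0.1089], dtype=float32), [np.float32(0.1665), np.float32(0.0761)], np.float32(11.9))
pin (array([0.5255, 0.1081], dtype=float32), [np.float32(0.0153), np.float32(0.0134)], np.float32(46.74)) 22
orange (array([ 0.469 , -0.1755], dtype=float32), [np.float32(0.0338), np.float32(0.0103)], np.float32(-88.62))
cup blob top z.09 (array([ 0.4759, -0.3699], dtype=float32), [np.float32(0.0708), np.float32(0.0472)], np.float32(-88.63))
right edge px [479 261] [451 242] (array([ 0.48  , -0.3987], dtype=float32), [np.float32(0.0764), np.float32(0.0509)], np.float32(-88.63))
jar (array([0.5317, 0.371 ], dtype=float32), [np.float32(0.0551), np.float32(0.0524)], np.float32(-88.57))
black (array([ 0.5325, -0.1802], dtype=float32), [np.float32(0.1102), np.float32(0.0342)], np.float32(-2.8))
```

```bash
python3 - <<'E'
from h import *
import pickle
V={}
for n,p,y in(("cup",[.49,-.385,.30],20),("barrel",[.55,-.182,.30],0),("stand",[.545,.112,.33],11.9)):
    try: arm.movep(p,Rz(y))
    except Exception as e: print(n,repr(e));continue
    arm.sleep(.3); V[n]=cam("wrist"); print(n,arm.sense()["time_s"],arm.sense()["position"])
pickle.dump(V,open("v.pkl","wb"))
cv2.imwrite("pics/w1.png",np.hstack([cv2.resize(V[n][4][:,120:520],(266,266)) for n in V])[:,:,::-1])
E
```

```text
cup 1.725 [ 0.48953826 -0.38564418  0.29982414]
barrel 2.9333 [ 0.54978245 -0.1830027   0.29989816]
stand 4.4167 [0.54516091 0.11121627 0.3298838 ]
```

View pics/w1.png

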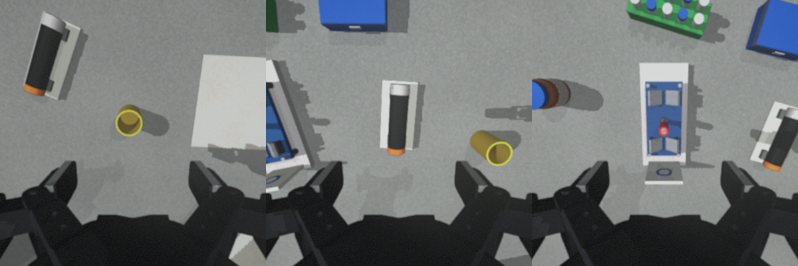

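The tiles show the cup rim at tile 1 (129,123), the barrel on its rest at tile 2 (397,118), and the stand at tile 3 with the pin at (663,128), the saddles at (665,97) and (663,148), and the screen at the bottom.

```bash
python3 - <<'E'
from h import *
import pickle
V=pickle.load(open("v.pkl","rb"))
b=lambda x0,y0,x1,y1,o:[int(120+(x0-o)/.665),int(y0/.665),int(120+(x1-o)/.665),int(y1/.665)]
# cup
C=V["cup"];m=mask(C[4],[20,120,150],[35,255,255],b(95,90,165,150,0))
p=big(m);e=cv2.fitEllipse(cv2.convexHull(p));print("cup rim",e,onplane(C,[e[0]],.09),rect(C,m,.09))
# barrel
C=V["barrel"];B=b(370,60,425,165,266)
hsv=cv2.cvtColor(C[4],cv2.COLOR_RGB2HSV)
blk=mask(C[4],[0,0,0],[180,255,60],B);org=mask(C[4],[5,150,80],[20,255,255],B)
k=np.ones((3,3));bo=cv2.morphologyEx(blk,cv2.MORPH_OPEN,np.ones((9,9)))|org
print("black",rect(C,cv2.morphologyEx(blk,cv2.MORPH_OPEN,np.ones((9,9))),.037));print("black+orange",rect(C,cv2.morphologyEx(bo,cv2.MORPH_CLOSE,k),.037));print("orange",rect(C,org,.037))
print("orange top/bottom rows z.057",onplane(C,[[big(org)[:,0].mean(),big(org)[:,1].max()]],.057))
w=mask(C[4],[0,0,165],[180,40,255],B)|blk|org
print("rest",rect(C,cv2.morphologyEx(w,cv2.MORPH_CLOSE,np.ones((9,9))),.008))
# stand
C=V["stand"];B=b(635,60,692,165,532)
pl=mask(C[4],[100,120,40],[130,255,255],B)
print("plate",rect(C,cv2.morphologyEx(pl,cv2.MORPH_CLOSE,np.ones((25,25))),.052))
w=mask(C[4],[0,0,165],[180,40,255],B)|pl
print("base",rect(C,cv2.morphologyEx(w,cv2.MORPH_CLOSE,np.ones((25,25))),.02))
r=mask(C[4],[0,150,60],[5,255,255],B)|mask(C[4],[172,150,60],[180,255,255],B)
p=big(r);print("pin px",p.min(0),p.max(0),onplane(C,[p.mean(0)],.125),onplane(C,[p.min(0),p.max(0)],.146))
cv2.imwrite("pics/s1.png",cv2.resize(C[4][80:290,240:400],None,fx=2.8,fy=2.8)[:,:,::-1])
C=V["barrel"]; q=cv2.resize(C[4][80:290,240:400],None,fx=2.8,fy=2.8)
cv2.imwrite("pics/s1.png",np.hstack([cv2.resize(V["stand"][4][80:290,240:380],None,fx=2.8,fy=2.8),cv2.resize(C[4][80:290,250:390],None,fx=2.8,fy=2.8)])[:,:,::-1])
E
```

```text
cup rim ((313.4696044921875, 184.28831481933594), (39.207862854003906, 40.154056549072266), 107.06737518310547) [[ 0.47851475 -0.38149108  0.09      ]] (array([ 0.4778, -0.3818], dtype=float32), [np.float32(0.0501), np.float32(0.0492)], np.float32(19.91))
black (array([ 0.4946, -0.1897], dtype=float32), [np.float32(0.0434), np.float32(0.0147)], np.float32(-0.16))
black+orange (array([ 0.4862, -0.1777], dtype=float32), [np.float32(0.062), np.float32(0.0372)], np.float32(-2.86))
orange (array([ 0.4625, -0.176 ], dtype=float32), [np.float32(0.0368), np.float32(0.0145)], np.float32(84.61))
orange top/bottom rows z.057 [[ 0.46332846 -0.17626284  0.057     ]]
rest (array([ 0.531 , -0.1798], dtype=float32), [np.float32(0.1753), np.float32(0.0802)], np.float32(-3.79))
plate (array([0.5269, 0.1094], dtype=float32), [np.float32(0.1645), np.float32(0.0769)], np.float32(11.81))
base (array([0.5285, 0.1104], dtype=float32), [np.float32(0.2494), np.float32(0.112)], np.float32(11.94))
pin px [311 189] [324 203] [[0.52253765 0.1089292  0.125     ]] [[0.5347301  0.11889481 0.146     ]
 [0.52120497 0.10051543 0.146     ]]
```

View pics/s1.png

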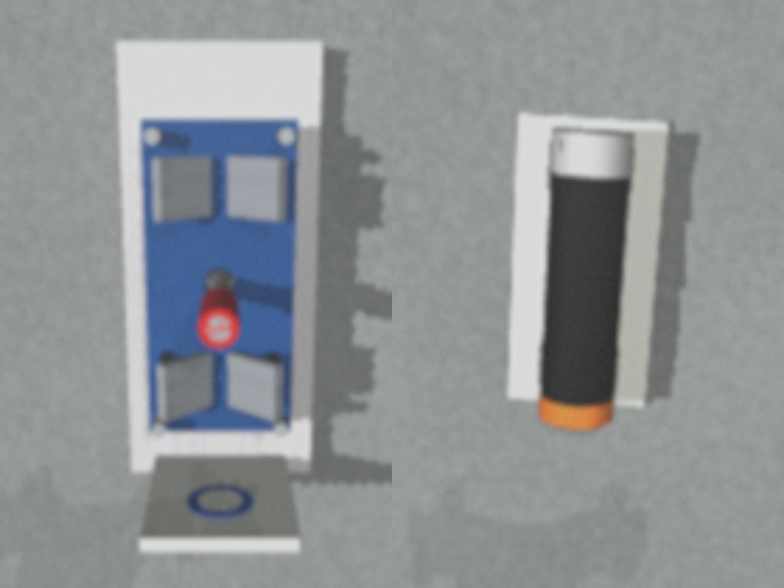

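The crop shows the stand with the pin top at crop (218,328), and the barrel with its orange end at the bottom (576,430) and its silver end at (592,130). Scale is 2.8, with origins (240,80) and (250,80).

```bash
python3 - <<'E'
from h import *
import pickle
V=pickle.load(open("v.pkl","rb"))
f=lambda P,ox:np.array([[ox+x/2.8,80+y/2.8] for x,y in P])
C=V["stand"];print("pin top",onplane(C,f([(218,328)],240),.146), "pin hole",onplane(C,f([(219,283)],240),.052+.02),"cam",C[3])
print("saddle corners outer top z.082",onplane(C,f([(153,158),(288,158),(160,423),(281,423)],240),.082).round(4).tolist())
C=V["barrel"];o=[(x-392,y) for x,y in [(518,113),(668,124),(645,405),(508,400)]]
r=onplane(C,f(o,250),.008);print("rest",r.round(4).tolist(),r.mean(0))
a=onplane(C,f([(589.5-392,176),(577.5-392,400)],250),.04);d=a[0]-a[1];print("axis",a,np.degrees(np.arctan2(d[1],d[0])))
e=onplane(C,f([(592-392,129),(576-392,430)],250),.057);print("ends",e,e.mean(0),np.linalg.norm(e[0]-e[1]),C[3])
E
```

```text
pin top [[0.52673903 0.10907577 0.146     ]] pin hole [[0.53056931 0.10988833 0.072     ]] cam [0.61062667 0.12410704 0.46413254]
saddle corners outer top z.082 [[0.5856, 0.1533, 0.082], [0.5987, 0.0904, 0.082], [0.4534, 0.1253, 0.082], [0.4664, 0.0635, 0.082]]
rest [[0.6187, -0.1475, 0.008], [0.613, -0.2261, 0.008], [0.4561, -0.2167, 0.008], [0.4593, -0.1376, 0.008]] [ 0.53678587 -0.18197773  0.008     ]
axis [[ 0.58853152 -0.18476728  0.04      ]
 [ 0.47106051 -0.17819929  0.04      ]] -3.2001690931548112
ends [[ 0.61122083 -0.18592426  0.057     ]
 [ 0.4608924  -0.17758267  0.057     ]] [ 0.53605661 -0.18175347  0.057     ] 0.15055968827217883 [ 0.61647911 -0.18392865  0.4341769 ]
```

Estimates agree within about 2 mm: stand (0.527, 0.109) at 11.9°, barrel (0.5365, −0.182) at −3.2°, cup (0.478, −0.3815). Next is the pin.

```bash
python3 - <<'E'
from h import *
R=Rz(11.9)
arm.movep([.5268,.109,.20],R);arm.command_gripper(.06,60)
arm.move_l([.5268,.109,.114],feed=.1)
arm.command_gripper(0,60);s=arm.sense();print(s["finger_gap"],s["gripper_force"],s["wrist_force"],s["position"],s["time_s"])
if s["finger_gap"]>.012:
    arm.move_l([.5268,.109,.25],feed=.12)
    s=arm.sense();print(s["finger_gap"],s["wrist_force"],s["time_s"])
    arm.movep([.478,-.3815,.25],R);arm.sleep(.3)
    s=arm.sense();print(s["finger_gap"],s["wrist_force"],s["position"],s["time_s"])
    for n in("side","top"):
        im=imaging.camera(n);cv2.imwrite(f"pics/{n}1.png",cv2.resize(im[150:390,280:560] if n=="side" else im[150:350,340:600],None,fx=2,fy=2)[:,:,::-1])
E
```

```text
0.016662499722095193 58.368144035339355 [-0.65554792 -0.12038207  4.12729618] [0.52716921 0.10918186 0.11457943] 6.8583
0.01654605737661678 [ 0.4156013  -0.19249906 -2.1421284 ] 8.1417
0.016384229947065794 [-0.16755857  0.19619493 -1.24396243] [ 0.47836548 -0.38096225  0.25005262] 10.2333
```

View pics/side1.png

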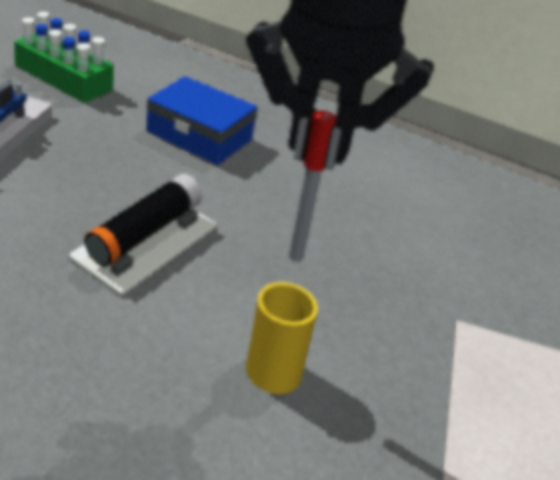

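The pin hangs vertical in the grip, with its foot at crop (297,258) in line with the cup mouth at (287,302). I'll insert it.

```bash
python3 - <<'E'
from h import *
R=Rz(11.9)
hit=arm.move_l([.478,-.3815,.116],feed=.1,until_force=6)
s=arm.sense();print(hit,s["position"],s["wrist_force"])
if s["position"][2]<.125:
    arm.command_gripper(.05);arm.sleep(.2)
    arm.move_l([.478,-.3815,.26],feed=.15)
    arm.movep([.5365+.014,-.182,.30],Rz(-3.2)); arm.sleep(.2)
    im=imaging.camera("side");C=cam("wrist");print(arm.sense()["time_s"])
    cv2.imwrite("pics/p2.png",np.hstack([im[200:390,290:500],C[4][100:290,280:620]])[:,:,::-1])
E
```

```text
False [ 0.47843915 -0.38180321  0.11673534] [ 0.75769007  0.07631625 -0.24594307]
14.7167
```

View pics/p2.png

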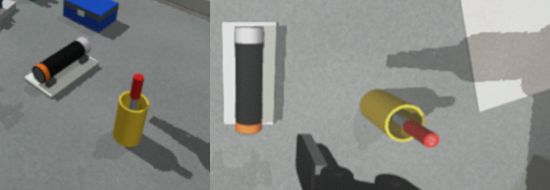

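The pin stands in the cup (side crop (135,88), wrist crop (410,125)). Now the barrel.

```bash
python3 - <<'E'
from h import *
def st(t):
    s=arm.sense();print(t,round(s["time_s"],2),s["position"].round(4),s["wrist_force"].round(2),round(s["finger_gap"],4),round(s["gripper_force"],1));return s
arm.command_gripper(.08,60)
arm.movep([.5365,-.182,.14],Rz(-3.2))
hit=arm.move_l([.5365,-.182,.028],feed=.08,until_force=8);print(hit);st("down")
if not hit:
    arm.command_gripper(0,60);s=st("grip")
    if s["finger_gap"]>.03:
        arm.move_l([.5365,-.182,.20],feed=.12);st("lift")
        arm.movep([.527,.109,.20],Rz(11.9))
        arm.move_l([.527,.109,.105],feed=.1);arm.sleep(.2);st("over")
        C=cam("wrist");im=imaging.camera("side")
        import pickle;pickle.dump(C,open("b.pkl","wb"))
        cv2.imwrite("pics/b3.png",np.hstack([cv2.resize(im[150:270,190:330],None,fx=2.6,fy=2.6),cv2.resize(C[4],(499,312))])[:,:,::-1])
E
```

```text
False
down 17.36 [ 0.5369 -0.1821  0.0285] [ 0.45 -0.29  0.  ] 0.0798 0.0
grip 17.81 [ 0.5369 -0.1816  0.0285] [-0.29  1.72  4.7 ] 0.0383 59.8
lift 19.39 [ 0.536  -0.1819  0.1991] [ 0.01 -0.68 -2.87] 0.0385 60.4
over 21.81 [0.5274 0.1091 0.1056] [ 0.42  0.46 -2.57] 0.0386 60.5
```

View pics/b3.png

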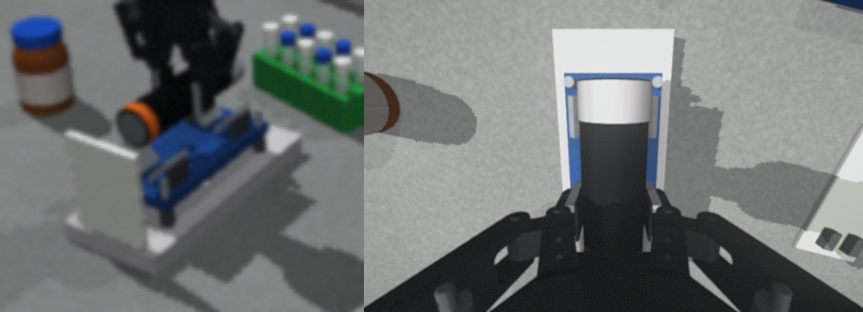

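The barrel hangs level and in line over the V, with silver end and posts symmetric at wrist crop (613,80) and the lens towards the screen. I'll seat it.

```bash
python3 - <<'E'
from h import *
def st(t):
    s=arm.sense();print(t,round(s["time_s"],2),s["position"].round(4),s["wrist_force"].round(2),round(s["finger_gap"],4),round(s["gripper_force"],1));return s
arm.move_l([.527,.109,.080],feed=.06);arm.sleep(.2);st("near")
hit=arm.move_l([.527,.109,.070],feed=.01,until_force=4);print(hit);st("touch")
E
```

```text
near 22.68 [0.5273 0.1091 0.0803] [ 0.44 -0.05 -3.04] 0.0385 60.4
True
touch 23.34 [0.527  0.1091 0.0736] [0.14 0.   3.03] 0.0381 60.8
```

```bash
python3 - <<'E'
from h import *
def st(t):
    s=arm.sense();print(t,round(s["time_s"],2),s["position"].round(4),s["wrist_force"].round(2),round(s["finger_gap"],4),round(s["gripper_force"],1));return s
arm.command_gripper(.06);arm.sleep(.5);s=st("open")
arm.command_gripper(0,80);arm.sleep(.2);s=st("regrip")
p=s["position"]
for dz in(.003,.006,.008):
    arm.move_l([.527,.109,.0735-dz],feed=.015);arm.sleep(.3);st(f"push{dz}")
C=cam("wrist");im=imaging.camera("side");t=imaging.camera("top")
cv2.imwrite("pics/b4.png",np.hstack([cv2.resize(im[150:270,190:330],None,fx=2.6,fy=2.6)[:312],cv2.resize(C[4][:,200:440],(187,312)),cv2.resize(t[180:284,240:320],None,fx=3,fy=3)])[:,:,::-1])
E
```

```text
open 24.18 [0.5258 0.1086 0.0727] [ 0.65 -1.21  0.15] 0.0595 0.0
regrip 24.71 [0.5257 0.109  0.0729] [-1.3   2.13  3.17] 0.0382 79.7
push0.003 25.32 [0.5257 0.109  0.0703] [-4.62  0.3   5.29] 0.038 79.9
push0.006 25.98 [0.5257 0.109  0.0677] [-5.54  0.72  8.52] 0.038 80.2
push0.008 26.56 [0.5257 0.109  0.0659] [-5.15 -0.06 10.87] 0.0385 80.3
```

View pics/b4.png

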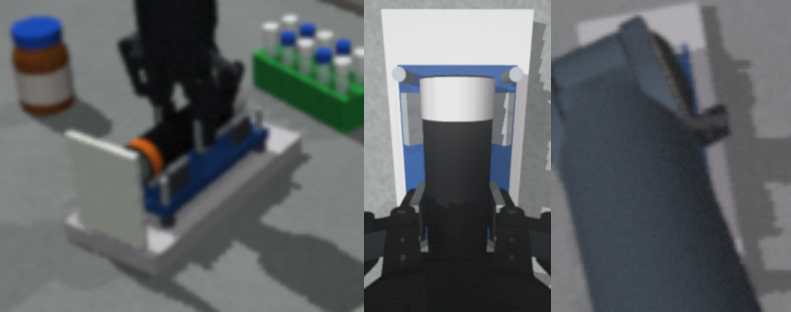

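The barrel lies level and symmetric between both V faces (wrist crop axis at x≈457, between posts at 398 and 516), lens towards the screen. The push of about 11 N and 7 mm of travel both match roughly half sink, so I'm handing in.

```bash
python3 -c "
from rig import arm, imaging, job
print(job.finish_job())"
```

```text
the job is handed in; nothing more can be done
None
```

I handed the job in at about 27 s with no verdict shown: the pin stands in the yellow cup, and the arm is holding the barrel in the V-block, lens end to the screen, with about 11 N (roughly 7 mm of sink, estimated from the push force and arm travel).

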